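# Overhang the blank for filing

## Task

On the wooden filing board, push the aluminium blank so that its long side lies flat against the fence on the board's far side and it sticks out over the board's open left end, with the dark marker line across the blank right above that end, so that its edge is free for filing. Only push it with the fingertips, nothing is to be picked up or tipped, and leave the offcut, tin, jar and screwdriver around it where they are.

Things in the scene. Friction and masses are not known exactly. Their poses are not given: they have to be found in the camera images.
- board: fixed plywood filing board, 150 mm (x) by 380 mm (y), flat top 50 mm above the bench; origin under its centre at bench height. From the robot +x is away, +y left. On top: a fence 14 mm high along the far (+x) side, inner face at x = +57 mm, outer at +75; a stop 14 mm high at the right end, inner face at y = -175. Left end (y = +190) and near side (x = -75) are open.
- board_end (a point): middle of the top edge of the board's open left end; same axes as the board (+y points out over the end, z = 0 is the board's top)
- fence_face (a point): point on the fence's inner face, half-way along, at the height of the board's top; same axes as the board (+x points into the fence)
- blank: loose bare aluminium plate lying flat on the board, 90 mm (its x) by 150 mm (its y) by 8 mm thick, about 0.3 kg; origin at the centre of its underside, +x towards the fence, +y towards the board's open end. Its edges are plain and it slides with ordinary friction (about 1 to 3 N).
- blank_line (a point): middle of the dark marker line, 3 mm wide, drawn across the blank's top parallel to its short edges, 40 mm behind its leading (+y) short edge; the point is at the underside's height, same axes as the blank
- offcut: loose wooden block 40 x 30 x 35 mm high standing on the board near its right end; origin under its centre
- tin: closed round tin, 90 mm diameter, 110 mm high, on the bench to the left of the board; origin under its centre
- jar: small glass jar, 60 mm diameter, 70 mm high, on the bench beyond the board's fence; origin under its centre
- screwdriver: screwdriver 200 mm long lying on the bench on the robot's side of the board, roughly parallel to it

How it is judged:
At the end, for the whole second after the job is handed in: The blank lies still and flat on the board's top, its long side parallel to the fence within 0.05 rad and within 5 mm of it (at mid-length), and the marker line lies within 10 mm of the plane of the board's open end, i.e. the overhang is 30 to 50 mm (y of blank_line in the frame of board_end between -0.01 and 0.01 m and x of blank in the frame of fence_face above -0.05 m and angle between the y axis of blank and the y axis of board, either way round below 0.05 rad and angle between blank's own z axis and vertical below 0.03 rad and height (world z) of blank between 0.047 and 0.053 m and linear speed of blank below 0.01 m/s); the robot touches nothing.
It fails at once if the blank is lifted, tipped or dropped off the board (height (world z) of blank above 0.062 m or height (world z) of blank below 0.04 m or angle between blank's own z axis and vertical above 0.15 rad).
It fails at once if the offcut, tin, jar or screwdriver is moved by more than 20 mm (distance of any of offcut, tin, jar, screwdriver from where it was at the start of the episode above 0.02 m).
It also fails if it takes over 54 s, if anything falls off the work surface, if the arm or the gripper's body presses on something with over 40 N, if the wrist force passes 120 N, or if a joint passes its speed limit or range.

## Robot

A 6-joint arm with a two-finger parallel gripper is mounted at the origin on the work surface. World frame = base frame: x ahead of the robot, y to its left, z up, the work surface at z = 0. Lengths are in m, angles in rad, forces in N, time in s.
With the tool pointing down it reaches from about 0.375 to 0.9 m from the base axis. Payload 3.1 kg.
Tool frame: the origin (TCP) lies at the very end of the fingers, on their centre line; the grasp point (between the pads) lies 19 mm behind it (robot.hold_point_z is the z of the grasp point in the tool frame, in m); z points along the fingers, y is the direction in which the jaws open and shut (so a half turn about z gives the same grasp; the last joint's range is limited). The gripper opens to 87 mm and grips with 3 to 60 N. Pads are 19 mm wide; open, the fingers measure 117 mm over their backs; the gripper's body (75 mm by 190 mm) begins 51 mm behind the grasp point.
Start: joints at [1.065, 0.527, 1.433, -0, 1.181, -0.178], TCP at [0.201, 0.592, 0.223] pointing down, gripper open.
Joint ranges: [-3.08, 3.08], [-0.75, 2.2], [0.22, 2.44], [-1.43, 4.57], [0, 2.65], [-2.85, 2.85]. Speed limits (rad/s): [2.79, 2.79, 3.14, 3.14, 3.14, 3.14].

## Interface

Orientations are given as a unit quaternion [x, y, z, w].
In Python, from rig import robot, viewer, spotter gives the robot as it stands.
- The arm moves only by the shell command python3 -m crank 'ROWS' [FORCE]. ROWS is text: rows parted by semicolons, each of 7 numbers parted by spaces: the turn, a rotation vector about the tool's x, y, z in units of 5 degrees (1.0 is 5 degrees), then the shift along the tool's x, y, z in units of 40 mm (1.0 is 40 mm), then the gripper's target within -1 to 1 (shut at 1, half-way at 0, fully open at -1). A call has 1 to 5 rows; each row shifts and turns the pose as measured when the row begins, along the tool's axes as they then stand; what a row does not reach is not made up. A row lasts 1/8 s, in which the tool goes at most 62.5 mm and 10.7 degrees, less where a joint would pass 70% of its speed; a pose out of reach is approached as far as the arm can. A call is refused whole if a number of a shift passes 1 or a number of a turn 1, either way. A call with a gripper value outside its range is refused whole. The fingers move at their own pace and stop on an object; FORCE is the grip in N (left out, the last holds). Time passes only in rows, so rows that do not move let the fingers close. It gives the time, the measured TCP pose, the force and the opening at its end, in the units of the state.
- robot.get_obs(): the state, without advancing time (a new reading comes with each control period).
- viewer.camera(name): name is "scene" or "top" or "wrist"; returns a dict with "img" (384x512x3 uint8, red, green, blue), "camera_matrix" (3x3 intrinsics, pixels), "xyz" and "attitude" of the camera in the world. Camera axes: x right, y down, z forward; pixel columns grow to the right and rows downward; lengths in m; the calibration is good to about 2 mm. A picture is of the moment at which its call begins. There is no depth.
- robot.hand_in(): hands the job in, once; it reports no verdict.
Trained networks look in a picture, given as the dict that the camera call returned (one of the last four; its "shot" number tells which), for a name from the list of things; names that differ only in an ending like _2 or _b are one class to them, and where a whole thing is asked for, a point or a joint stands for the part that bears it (a point fixed in the world has none). Each returns a list of dicts, best first, with "score" (0 to 1); they miss things now and then, are a little off and sometimes report something else, mostly with a low value. They report only what shows in the picture. A call takes as long as a camera call.
- spotter.boxes_of(name, picture): "at" ([x, y, z] in m, in the coordinates of the camera as it stood for that picture, good to about 4 mm: the middle of the surface that is visible of it).
The state is a dict: "time": time; "q": joint angles; "joint_velocities": joint speeds; "joint_torque": joint torques, N m; "position": TCP position; "tool_rot": TCP orientation; "ft_force": force on the tool from outside, world axes, zero at the start; "moment": the same for the moment, N m; "grip_width": finger opening in m.
Only numpy, scipy, OpenCV 4.12 (cv2) and the standard library are available. Lean on these libraries where they do the work, as an engineer would, in place of code of your own. Each camera call takes 0.05 s, during which the arm holds its last target.

## Working session

There is one attempt and no reset: what is moved stays moved. The work goes in short steps, Python scripts to look and compute and a shell command to move; the robot and the scene stay as the last step left them, time stands still between calls to the robot, and variables do not carry over. Pictures are saved under pics/ and viewed, and the job is handed in when it is done.

```bash
ls; mkdir -p pics; cat > h.py <<'E'
import numpy as np,cv2
from scipy.spatial.transform import Rotation as R
from rig import robot,viewer,spotter
def save(c,n): cv2.imwrite('pics/'+n,cv2.cvtColor(c['img'],cv2.COLOR_RGB2BGR))
def rot(c):
    a=np.array(c['attitude'],float)
    return a if a.shape==(3,3) else R.from_quat(a).as_matrix()
def plane(c,u,v,z):
    d=rot(c)@np.linalg.inv(np.array(c['camera_matrix']))@np.array([u,v,1.]); p=np.array(c['xyz'])
    return p+d*(z-p[2])/d[2]
def proj(c,P):
    q=np.array(c['camera_matrix'])@(rot(c).T@(np.array(P)-np.array(c['xyz']))); return q[:2]/q[2]
def w(c,at): return rot(c)@np.array(at)+np.array(c['xyz'])
E
python3 - <<'E'
from h import *
np.set_printoptions(precision=4,suppress=True)
o=robot.get_obs(); print(o['time'],o['position'],R.from_quat(o['tool_rot']).as_matrix(),o['grip_width'])
for n in ['top','scene']:
    c=viewer.camera(n); save(c,n+'0.png'); print(n,c['xyz'],rot(c)[:,2])
    for k in ['board','blank','offcut','tin','jar','screwdriver']:
        print(k,[(w(c,b['at']).round(4),round(b['score'],2)) for b in spotter.boxes_of(k,c)[:2]])
E
```

```text
pics
0.0 [0.2008 0.5911 0.2216] [[-0.9468  0.3219 -0.001 ]
 [ 0.3219  0.9468 -0.0019]
 [ 0.0004 -0.0021 -1.    ]] 0.08707237292215772
top [0.4654 0.1183 1.0691] [ 0.1319 -0.015  -0.9911]
board [(array([0.5968, 0.031 , 0.0478]), 0.61)]
blank [(array([0.568 , 0.1182, 0.0576]), 0.79)]
offcut [(array([ 0.5908, -0.0763,  0.085 ]), 0.75), (array([0.5675, 0.1242, 0.0533]), 0.16)]
tin [(array([0.5   , 0.3895, 0.1108]), 0.94)]
jar [(array([ 0.7544, -0.0407,  0.07  ]), 0.92)]
screwdriver [(array([0.4405, 0.0379, 0.0235]), 0.76), (array([0.5969, 0.0301, 0.0518]), 0.22)]
scene [1.2695 0.4949 0.6738] [-0.6695 -0.3901 -0.6321]
board [(array([0.63  , 0.0463, 0.0482]), 0.64)]
blank [(array([0.5789, 0.1284, 0.0588]), 0.82)]
offcut [(array([ 0.6079, -0.0747,  0.0742]), 0.81)]
tin [(array([0.5401, 0.4024, 0.0841]), 0.62)]
jar [(array([ 0.7809, -0.0362,  0.0441]), 0.61)]
screwdriver []
```

View pics/top0.png

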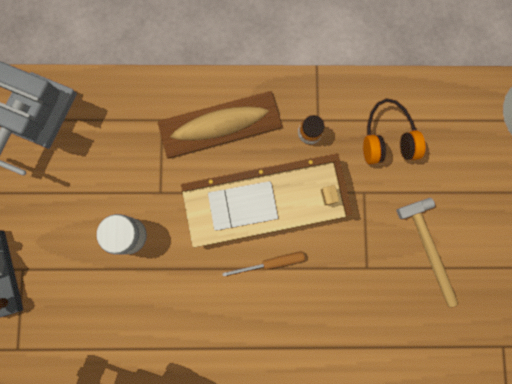

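View pics/scene0.png

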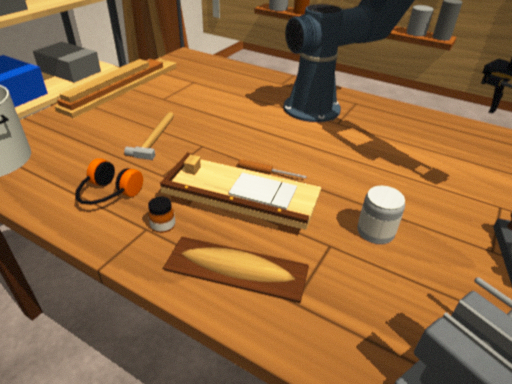

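```bash
python3 - <<'E'
import cv2
i=cv2.imread('pics/top0.png')[150:255,170:360]
cv2.imwrite('pics/top0z.png',cv2.resize(i,None,fx=4.2,fy=4.2,interpolation=cv2.INTER_CUBIC))
i=cv2.imread('pics/scene0.png')[145:240,150:330]
cv2.imwrite('pics/scene0z.png',cv2.resize(i,None,fx=4.4,fy=4.4,interpolation=cv2.INTER_CUBIC))
E
```

```text
(no output)
```

View pics/top0z.png

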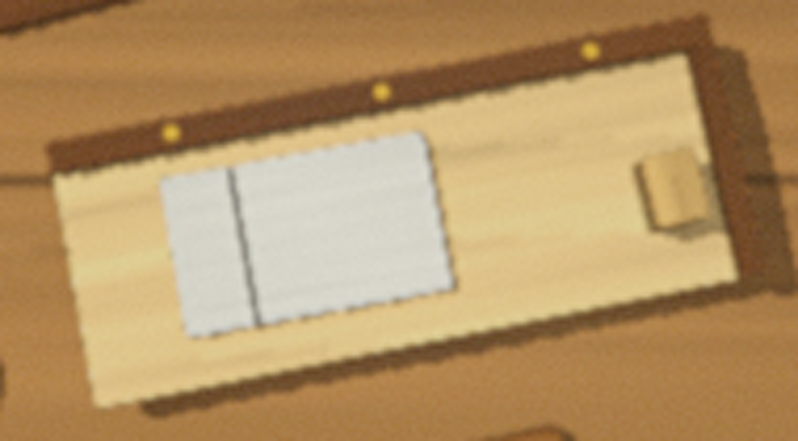

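View pics/scene0z.png

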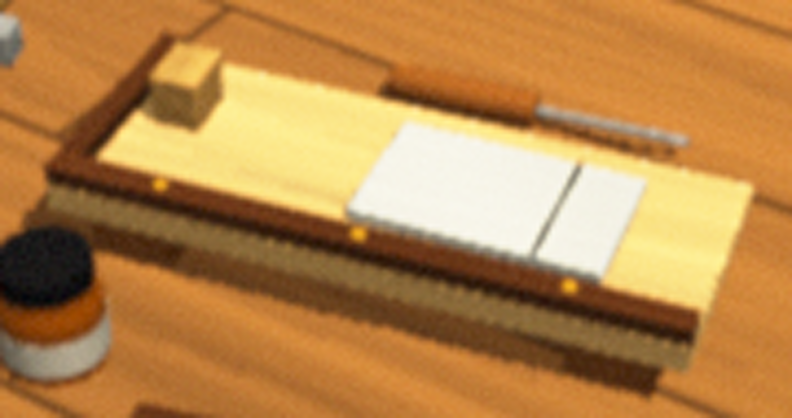

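```bash
cat >> h.py <<'E'
from scipy.optimize import least_squares
def fit(c,pts,model,p0):
    def f(p):
        M=R.from_euler('z',p[2]).as_matrix()
        return np.concatenate([proj(c,M@np.array(m)+[p[0],p[1],0])-u for m,u in zip(model,pts)])
    s=least_squares(f,p0); return s.x,s.fun
def T(p,m): return R.from_euler('z',p[2]).as_matrix()@np.array(m,float)+[p[0],p[1],0]
E
python3 - <<'E'
from h import *
np.set_printoptions(precision=4,suppress=True)
c=viewer.camera('top')
z=lambda L:[np.array([(u+.5)/4.2-.5+170,(v+.5)/4.2-.5+150]) for u,v in L]
b,r=fit(c,z([(97,407),(738,281),(53,175),(691,54)]),[(-.075,.19,.05),(-.075,-.175,.05),(.057,.19,.05),(.057,-.175,.05)],[.6,.03,.15])
print('board',b,r)
k,r2=fit(c,z([(161,182),(190,337),(455,290),(422,133),(231,170),(257,326)]),[(.045,.075,.058),(-.045,.075,.058),(-.045,-.075,.058),(.045,-.075,.058),(.045,.035,.058),(-.045,.035,.058)],[.57,.12,.15])
print('blank',k,r2)
d=R.from_euler('z',-b[2]).as_matrix()@np.array([k[0]-b[0],k[1]-b[1],0]); print('blank in board',d,k[2]-b[2])
o=plane(c,(685)/4.2+170-.5,186/4.2+150-.5,.085); print('offcut',o, R.from_euler('z',-b[2]).as_matrix()@(o-[b[0],b[1],0]))
print(b[2],c['camera_matrix'])
np.save('b.npy',b)
E
```

```text
board [0.5882 0.066  0.191 ] [ 0.0928 -0.1473 -0.0327  0.038   0.8223 -0.0409 -0.9017  0.2017]
blank [0.5729 0.1223 0.1837] [-0.1814 -0.2193 -0.4232  0.6225 -0.211  -0.0202  0.3153 -0.0391 -0.0742
 -0.4381  0.5779  0.0727]
blank in board [-0.0043  0.0582  0.    ] -0.007267980337567231
offcut [ 0.5973 -0.0842  0.085 ] [-0.0195 -0.1492  0.085 ]
0.19101251023929017 [[433.8407   0.     250.8642]
 [  0.     433.8407 194.1904]
 [  0.       0.       1.    ]]
```

```bash
cat >> h.py <<'E'
def delta(bx,by,z,jaw=None):
    """print tool-axes shift (units) to board point and turn about tool z so tool x aligns with board angle jaw (deg from board x)"""
    b=np.load('b.npy'); o=robot.get_obs(); M=R.from_quat(o['tool_rot']).as_matrix()
    P=T(b,(bx,by,z)); d=M.T@(P-np.array(o['position']))/.04
    bm=R.from_euler('z',-b[2]).as_matrix()
    print('t',round(o['time'],2),'tcp board',(bm@(np.array(o['position'])-[b[0],b[1],0])).round(4),'shift u',d.round(3),'F',(bm@np.array(o['ft_force'])).round(2),'w',round(o['grip_width'],4))
    X=bm@M; print('toolx ang board deg',np.degrees(np.arctan2(X[1,0],X[0,0])).round(2),'tilt z',X[:,2].round(4))
E
python3 -c "
from h import *
delta(-.004,-.06,.15)"
```

```text
t 0.75 tcp board [-0.2801  0.5896  0.2226] shift u [-14.048 -10.68    1.814] F [-0.76  0.16  0.35] w 0.087
toolx ang board deg 150.27 tilt z [ 1.e-04  1.e-04 -1.e+00]
```

```bash
R1='x'; python3 -m crank '0 0 0 -0.95 -0.72 0 0;0 0 0 -0.95 -0.72 0 0;0 0 0 -0.95 -0.72 0 0;0 0 0 -0.95 -0.72 0 0;0 0 0 -0.95 -0.72 0 0'
python3 -c "
from h import *
delta(-.004,-.06,.15)"
```

```text
time: 1.38
position: [0.3377, 0.3929, 0.2229]
tool_rot: [0.159, 0.987, 0.002, 0.001]
ft_force: [-0.1, -0.5, -0.4]
grip_width: 0.0474
t 1.38 tcp board [-0.1839  0.3685  0.2229] shift u [-9.16  -7.15   1.805] F [-0.16 -0.52 -0.42] w 0.0474
toolx ang board deg 150.7 tilt z [ 0.0041  0.0033 -1.    ]
```

```bash
python3 -m crank '0 0 0 -0.95 -0.74 0 0;0 0 0 -0.95 -0.74 0 0;0 0 0 -0.95 -0.74 0 0;0 0 0 -0.95 -0.74 0 0;0 0 0 -0.95 -0.74 0 0' >/dev/null
python3 -m crank '0 0 0 -0.95 -0.74 0 0;0 0 0 -0.95 -0.74 0 0;0 0 0 -0.95 -0.74 0 0;0 0 0 -0.95 -0.74 0 0;0 0 1 0 0 0 0' >/dev/null
python3 -m crank '0 0 1 0 0 0 0;0 0 1 0 0 0 0;0 0 1 0 0 0 0;0 0 1 0 0 0 0;0 0 1 0 0 0 0' 
python3 -m crank '0 0 1 0 0 0 0;0 0 1 0 0 0 0;0 0 1 0 0 0 0;0 0 1 0 0 0 0;0 0 1 0 0 0 0' 
python3 -c "
from h import *
delta(-.004,-.06,.12)"
```

```text
time: 3.25
position: [0.5904, 0.0146, 0.2251]
tool_rot: [0.421, 0.907, 0.005, 0.005]
ft_force: [0.3, 0.2, 0.5]
grip_width: 0.0436
time: 3.88
position: [0.5905, 0.0145, 0.2255]
tool_rot: [0.613, 0.79, 0.007, 0.004]
ft_force: [0.8, -0.4, -0.6]
grip_width: 0.0436
t 3.88 tcp board [-0.0075 -0.051   0.2255] shift u [-0.234  0.033  2.638] F [ 0.7  -0.59 -0.63] w 0.0436
toolx ang board deg 93.4 tilt z [ 0.0152  0.0025 -0.9999]
```

```bash
python3 -m crank '0.17 0 0.72 -0.22 0 0.8 0;0 0 0 0 0 0 0'
python3 -c "
from h import *
delta(-.004,-.06,.12)
c=viewer.camera('wrist'); save(c,'w1.png'); import pickle; pickle.dump({k:c[k] for k in c},open('w1.pkl','wb'))
print(c['xyz'],rot(c)[:,2],[proj(c,T(np.load('b.npy'),m)).round(1) for m in [(-.075,.19,.05),(.057,.19,.05),(.057,-.175,.05),(.057,.1,.064)]])"
```

```text
time: 4.12
position: [0.5936, 0.0061, 0.1938]
tool_rot: [0.638, 0.77, 0.001, -0.0]
ft_force: [-0.1, -0.5, -0.1]
grip_width: 0.0434
t 4.12 tcp board [-0.006  -0.0598  0.1938] shift u [-0.007  0.046  1.844] F [-0.21 -0.42 -0.08] w 0.0434
toolx ang board deg 89.72 tilt z [ 0.0017  0.0016 -1.    ]
[0.57935052 0.08451711 0.35559008] [ 0.05444053 -0.2859133  -0.9567078 ] [array([ 162.4, -143.4]), array([ 339.5, -144.7]), array([316.9, 284.4]), array([336.2, -12.7])]
```

View pics/w1.png

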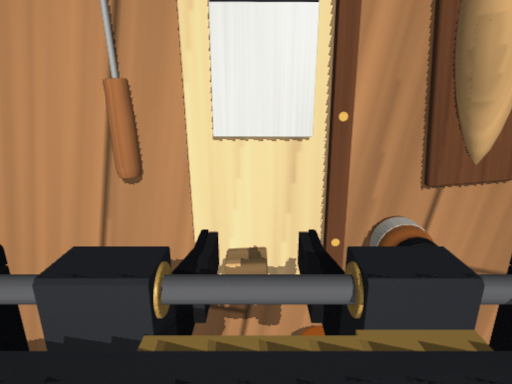

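```bash
python3 -c "
from h import *
import pickle
c=pickle.load(open('w1.pkl','rb')); b=np.load('b.npy'); bm=R.from_euler('z',-b[2]).as_matrix()
f=lambda u,v,z:(bm@(plane(c,u,v,z)-[b[0],b[1],0])).round(4)
print('trail',f(214,137,.058),f(312,136,.058),'line',f(260,0.5,.058),'top corners',f(209,2,.058),f(318,2,.058))
print('near edge',f(180,20,.05),f(196,240,.05),'fence',f(331,40,.05),f(323,260,.05))
"
```

```text
trail [-0.0449 -0.0166  0.058 ] [ 0.0439 -0.0163  0.058 ] line [-0.0027  0.0926  0.058 ] top corners [-0.044   0.0918  0.058 ] [0.0442 0.0913 0.058 ]
near edge [-0.0702  0.0805  0.05  ] [-0.0692 -0.1222  0.05  ] fence [0.0581 0.0642 0.05  ] [ 0.0621 -0.1459  0.05  ]
```

```bash
python3 -m crank '0 0 0 0 0 1 0;0 0 0 0 0 1 0;0 0 0 0 0 0.9 0;0 0 0 0 0 0.3 0;0 0 0 0 0 0 0'
python3 -c "
from h import *
delta(-.004,-.04,.053)"
```

```text
time: 4.8
position: [0.6033, 0.0066, 0.0728]
tool_rot: [0.636, 0.771, 0.007, 0.009]
ft_force: [1.4, -1.0, 0.3]
grip_width: 0.0437
t 4.8 tcp board [ 0.0036 -0.0612  0.0728] shift u [ 0.534 -0.199  0.489] F [ 1.17 -1.28  0.34] w 0.0437
toolx ang board deg 90.03 tilt z [ 0.0219 -0.0047 -0.9997]
```

```bash
python3 -m crank '0.25 0.05 0 0 -0.22 0.3 0;0 0 0 0 0 0 0'
python3 -c "
from h import *
delta(-.007,-.05,.053)"
```

```text
time: 5.05
position: [0.5962, 0.0046, 0.0627]
tool_rot: [0.636, 0.772, 0.001, 0.002]
ft_force: [-0.7, 0.7, -0.3]
grip_width: 0.0431
t 5.05 tcp board [-0.0037 -0.0618  0.0627] shift u [ 0.296 -0.082  0.243] F [-0.55  0.83 -0.27] w 0.0431
toolx ang board deg 90.07 tilt z [ 0.0033 -0.0018 -1.    ]
```

```bash
python3 -m crank '0.04 0.02 0 0 -0.08 0.24 0;0 0 0 0 0 0 0'
python3 -c "
from h import *
delta(-.007,-.03,.053)"
```

```text
time: 5.3
position: [0.5936, 0.0037, 0.0537]
tool_rot: [0.636, 0.772, 0.0, 0.001]
ft_force: [0.3, 0.8, 0.4]
grip_width: 0.0434
t 5.3 tcp board [-0.0064 -0.0622  0.0537] shift u [ 0.804 -0.013  0.016] F [0.45 0.71 0.4 ] w 0.0434
toolx ang board deg 90.07 tilt z [ 1.6e-03 -8.0e-04 -1.0e+00]
```

```bash
python3 -m crank '0 0 0 0.3 0 0.02 0;0 0 0 0.3 0 0 0;0 0 0 0.2 0 0 0;0 0 0 0.2 0 0 0;0 0 0 0.2 0 0 0'
python3 -c "
from h import *
delta(-.007,.07,.053)"
```

```text
time: 5.92
position: [0.5845, 0.0539, 0.0532]
tool_rot: [0.636, 0.772, 0.001, 0.002]
ft_force: [-0.0, -1.1, -0.8]
grip_width: 0.0436
t 5.92 tcp board [-0.0059 -0.0112  0.0532] shift u [ 2.03e+00 -2.30e-02  1.00e-03] F [-0.22 -1.08 -0.81] w 0.0436
toolx ang board deg 90.1 tilt z [ 0.0029 -0.0018 -1.    ]
```

```bash
python3 -m crank '0.03 0.02 0 0.3 -0.02 0 0;0 0 0 0.3 0 0 0;0 0 0 0.3 0 0 0;0 0 0 0.3 0 0 0;0 0 0 0 0 0 0'
python3 -c "
from h import *
delta(-.007,.07,.053)
c=viewer.camera('wrist'); save(c,'w2.png'); import pickle; pickle.dump({k:c[k] for k in c},open('w2.pkl','wb'))
c=viewer.camera('top'); save(c,'t2.png')
i=cv2.imread('pics/t2.png')[150:255,170:360]
cv2.imwrite('pics/t2z.png',cv2.resize(i,None,fx=4.2,fy=4.2,interpolation=cv2.INTER_CUBIC))
"
```

```text
time: 6.55
position: [0.5736, 0.105, 0.0532]
tool_rot: [0.635, 0.772, 0.0, 0.0]
ft_force: [0.0, 0.4, -0.1]
grip_width: 0.0435
t 6.55 tcp board [-0.0069  0.041   0.0532] shift u [ 0.725 -0.     0.006] F [ 0.1   0.35 -0.11] w 0.0435
toolx ang board deg 90.16 tilt z [ 2.e-04  1.e-04 -1.e+00]
```

View pics/w2.png

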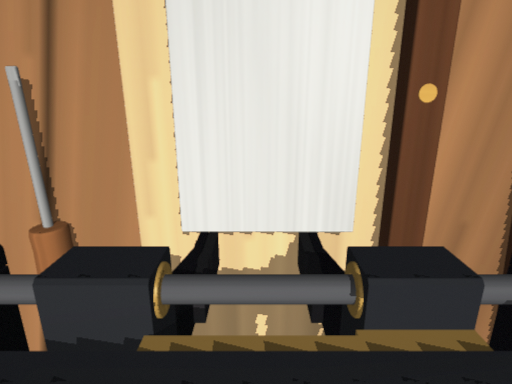

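View pics/t2z.png

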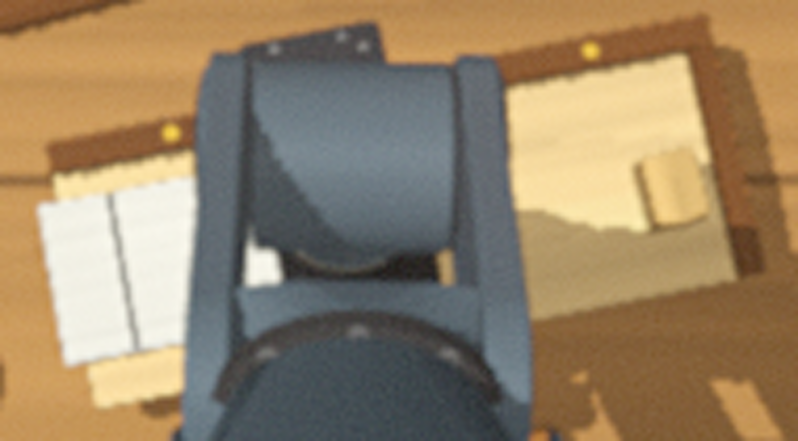

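```bash
cat >> h.py <<'E'
def tb(c,u,v,z,s=4.2,ox=170,oy=150):
    b=np.load('b.npy'); return (R.from_euler('z',-b[2]).as_matrix()@(plane(c,(u+.5)/s-.5+ox,(v+.5)/s-.5+oy,z)-[b[0],b[1],0])).round(4)
E
python3 -c "
from h import *
import pickle
c=viewer.camera('top')
print('line',tb(c,112,195,.058),tb(c,136,350,.058),'lead',tb(c,38,206,.058),tb(c,66,365,.058),'board end',tb(c,53,175,.05),tb(c,97,407,.05))
c=pickle.load(open('w2.pkl','rb')); print('trail',tb(c,182,233,.058,1,0,0),tb(c,354,231,.058,1,0,0),'fence',tb(c,400,60,.05,1,0,0),tb(c,378,200,.05,1,0,0))
"
```

```text
line [0.0386 0.1607 0.058 ] [-0.0489  0.1628  0.058 ] lead [0.0403 0.2022 0.058 ] [-0.0497  0.2021  0.058 ] board end [0.0573 0.1919 0.05  ] [-0.0753  0.1903  0.05  ]
trail [-0.0461  0.0515  0.058 ] [0.0437 0.0527 0.058 ] fence [0.0603 0.1364 0.05  ] [0.0575 0.0672 0.05  ]
```

```bash
python3 -m crank '0 0 0 0.25 0 0 0;0 0 0 0.25 0 0 0;0 0 0 0.15 0 0 0;0 0 0 0.05 0 0 0;0 0 0 0 0 0 0'
python3 -c "
from h import *
delta(-.007,.07,.053)
c=viewer.camera('top'); save(c,'t3.png')
i=cv2.imread('pics/t3.png')[150:255,150:340]
cv2.imwrite('pics/t3z.png',cv2.resize(i,None,fx=4.2,fy=4.2,interpolation=cv2.INTER_CUBIC))
"
```

```text
time: 7.32
position: [0.5688, 0.1319, 0.0533]
tool_rot: [0.636, 0.772, -0.0, 0.001]
ft_force: [0.1, -1.7, -0.6]
grip_width: 0.0434
t 7.33 tcp board [-0.0065  0.0683  0.0533] shift u [ 0.041 -0.013  0.006] F [-0.18 -1.67 -0.56] w 0.0434
toolx ang board deg 90.05 tilt z [ 9.0e-04 -1.5e-03 -1.0e+00]
```

View pics/t3z.png

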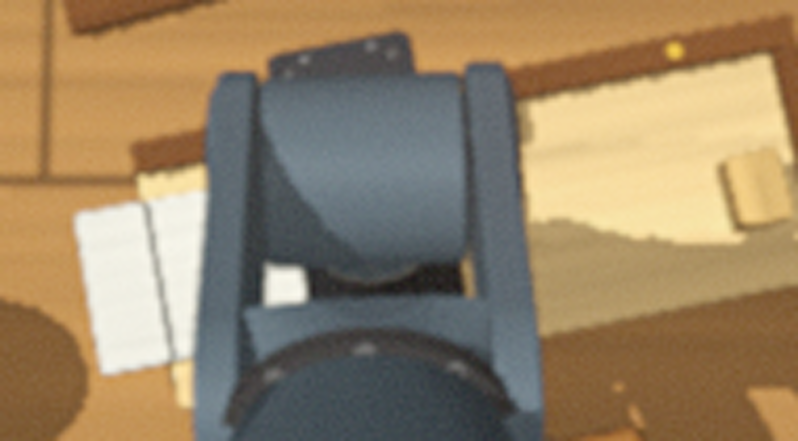

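```bash
python3 -m crank '0 0 0 -0.6 0 0 0;0 0 0 0 0 -0.8 0;0 0 0 0 0 -0.8 0;0 0 0 0 0 -0.3 0;0 0 0 0 0 0 0'
python3 -c "
from h import *
delta(-.1,.14,.12)
o=robot.get_obs(); print(o['q'])
"
```

```text
time: 8.0
position: [0.572, 0.1086, 0.1299]
tool_rot: [0.637, 0.771, -0.0, -0.002]
ft_force: [-0.8, 0.1, -0.3]
grip_width: 0.0438
t 8.0 tcp board [-0.0077  0.0448  0.1299] shift u [ 2.376 -2.309  0.259] F [-0.75  0.2  -0.26] w 0.0438
toolx ang board deg 89.93 tilt z [-0.0027  0.0023 -1.    ]
[-0.00521597  0.59203987  1.62420511  0.00219546  0.92841756 -0.19634222]
```

```bash
python3 -m crank '0 0 0 0.8 -0.8 0 0;0 0 0 0.8 -0.8 0 0;0 0 0 0.8 -0.8 0 0;0 0 1 0 0 0 0;0 0 1 0 0 0 0' >/dev/null
python3 -m crank '0 0 1 0 0 0 0;0 0 1 0 0 0 0;0 0 1 0 0 0 0;0 0 1 0 0 0 0;0 0 1 0 0 0 0' >/dev/null
python3 -m crank '0 0 1 0 0 0 0;0 0 1 0 0 0 0;0 0 1 0 0 0 0;0 0 1 0 0 0 0;0 0 1 0 0 0 0' >/dev/null
python3 -m crank '0 0 1 0 0 0 0;0 0 1 0 0 0 0;0 0 1 0 0 0 0;0 0 1 0 0 0 0;0 0 1 0 0 0 0'
python3 -c "
from h import *
delta(-.09,.14,.08)
"
```

```text
time: 10.5
position: [0.4366, 0.1866, 0.1063]
tool_rot: [0.993, 0.113, -0.027, -0.002]
ft_force: [0.0, -0.0, -0.5]
grip_width: 0.0434
t 10.5 tcp board [-0.1259  0.1471  0.1063] shift u [0.924 0.216 0.608] F [ 0.04 -0.02 -0.46] w 0.0434
toolx ang board deg 2.03 tilt z [-0.0531  0.0077 -0.9986]
```

```bash
python3 -m crank '-0.09 0.6 0.4 0 0 0 0;0 0 0 0 0 0 0'
python3 -c "
from h import *
delta(-.075,.14,.06)
"
```

```text
time: 10.75
position: [0.435, 0.1865, 0.1041]
tool_rot: [0.995, 0.095, -0.002, -0.0]
ft_force: [0.5, 0.8, -0.5]
grip_width: 0.0437
t 10.75 tcp board [-0.1275  0.1474  0.1041] shift u [1.318 0.184 1.096] F [ 0.61  0.68 -0.46] w 0.0437
toolx ang board deg -0.05 tilt z [-0.0044  0.0011 -1.    ]
```

```bash
python3 -m crank '0 0.05 0 0.7 0.1 0 0;0 0 0 0.6 0.08 0 0;0 0 0 0 0 0.5 0;0 0 0 0 0 0.5 0;0 0 0 0 0 0 0'
python3 -c "
from h import *
delta(-.075,.14,.053)
c=viewer.camera('wrist'); save(c,'w4.png')
"
```

```text
time: 11.38
position: [0.4887, 0.1896, 0.0599]
tool_rot: [0.995, 0.096, -0.003, -0.001]
ft_force: [-0.8, 0.2, -0.8]
grip_width: 0.0436
t 11.38 tcp board [-0.0742  0.1402  0.0599] shift u [-0.019  0.005  0.173] F [-0.76  0.38 -0.77] w 0.0436
toolx ang board deg 0.13 tilt z [-0.0064  0.0022 -1.    ]
```

View pics/w4.png

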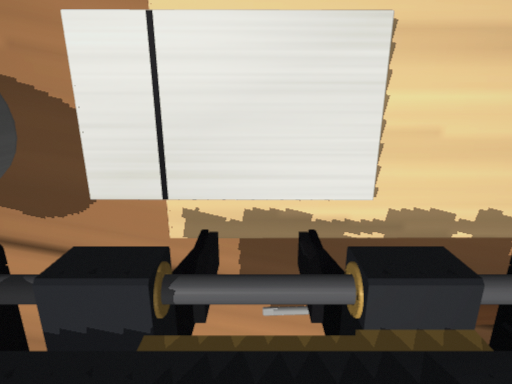

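```bash
python3 -m crank '0.02 0.07 0.02 0.1 0 0.17 0;0 0 0 0.2 0 0 0;0 0 0 0.2 0 0 0;0 0 0 0.15 0 0 0;0 0 0 0.1 0 0 0'
python3 -c "
from h import *
delta(-.043,.14,.053)
"
```

```text
time: 12.05
position: [0.5197, 0.1959, 0.0547]
tool_rot: [0.995, 0.096, -0.0, -0.002]
ft_force: [-1.6, -1.4, -0.1]
grip_width: 0.0434
t 12.05 tcp board [-0.0425  0.1405  0.0547] shift u [-0.011  0.012  0.043] F [-1.88 -1.09 -0.12] w 0.0434
toolx ang board deg 0.07 tilt z [ 2.0e-04  4.1e-03 -1.0e+00]
```

```bash
python3 -m crank '-0.04 0 0 0.06 0 0.03 0;0 0 0 0.03 0 0 0'
python3 -c "
from h import *
delta(-.043,.14,.053)
c=viewer.camera('scene'); save(c,'s5.png')
i=cv2.imread('pics/s5.png')[145:240,150:330]
cv2.imwrite('pics/s5z.png',cv2.resize(i,None,fx=4.4,fy=4.4,interpolation=cv2.INTER_CUBIC))
c=viewer.camera('wrist'); save(c,'w5.png')
"
```

```text
time: 12.3
position: [0.52, 0.1959, 0.0534]
tool_rot: [0.995, 0.096, -0.004, 0.0]
ft_force: [-3.3, -0.8, 1.7]
grip_width: 0.0438
t 12.3 tcp board [-0.0423  0.1405  0.0534] shift u [-0.018  0.013  0.01 ] F [-3.44 -0.17  1.68] w 0.0438
toolx ang board deg 0.11 tilt z [-7.6e-03  2.0e-04 -1.0e+00]
```

View pics/s5z.png

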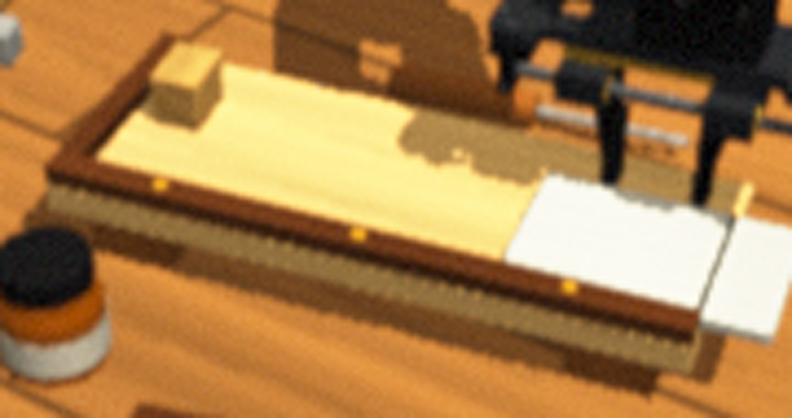

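View pics/w5.png

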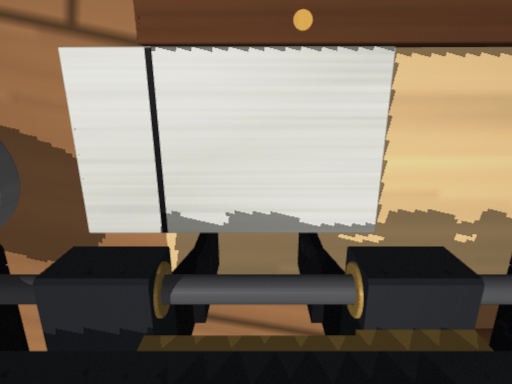

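```bash
python3 -m crank '0 0.09 0 0.12 0 0 0;0 0 0 0.1 0 0 0'
python3 -c "
from h import *
delta(-.043,.14,.053)
c=viewer.camera('wrist'); save(c,'w6.png')
i=cv2.imread('pics/w6.png')[20:100,40:420]
cv2.imwrite('pics/w6z.png',cv2.resize(i,None,fx=2.1,fy=2.1,interpolation=cv2.INTER_CUBIC))
"
```

```text
time: 12.65
position: [0.5201, 0.1961, 0.0531]
tool_rot: [0.995, 0.097, -0.009, 0.001]
ft_force: [-8.0, -2.5, 8.1]
grip_width: 0.0434
t 12.65 tcp board [-0.0421  0.1406  0.0531] shift u [-0.021  0.015  0.002] F [-8.34 -0.97  8.13] w 0.0434
toolx ang board deg 0.16 tilt z [-0.0182 -0.     -0.9998]
```

View pics/w6z.png

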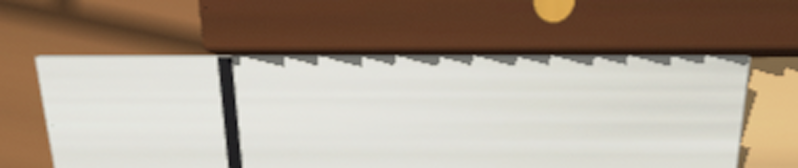

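```bash
python3 -m crank '0 0.1 0 -0.3 0 0 0;0 0.1 0 -0.5 0 0 0;0 0 0 -0.5 0 -0.3 0;0 0 0 0 0 -0.8 0;0 0 0 -0.8 0 -0.8 0'
python3 -m crank '0 0 0 -0.9 0.5 0 0;0 0 0 -0.9 0.5 0 0;0 0 0 -0.8 0.5 0 0;0 0 0 0 0 0 0'
python3 -c "
from h import *
delta(-.043,.14,.053)
c=viewer.camera('top'); save(c,'t7.png')
i=cv2.imread('pics/t7.png')[150:255,160:350]
cv2.imwrite('pics/t7z.png',cv2.resize(i,None,fx=4.2,fy=4.2,interpolation=cv2.INTER_CUBIC))
"
```

```text
time: 13.32
position: [0.4471, 0.1812, 0.1304]
tool_rot: [0.995, 0.095, 0.012, -0.001]
ft_force: [-0.1, 0.5, -0.7]
grip_width: 0.0434
time: 13.82
position: [0.3636, 0.1016, 0.1315]
tool_rot: [0.995, 0.096, 0.026, -0.001]
ft_force: [0.8, 0.5, 0.9]
grip_width: 0.0437
t 13.82 tcp board [-0.2137  0.0776  0.1315] shift u [ 4.161 -1.566  2.175] F [0.89 0.33 0.9 ] w 0.0437
toolx ang board deg 0.03 tilt z [ 0.0515 -0.0035 -0.9987]
```

View pics/t7z.png

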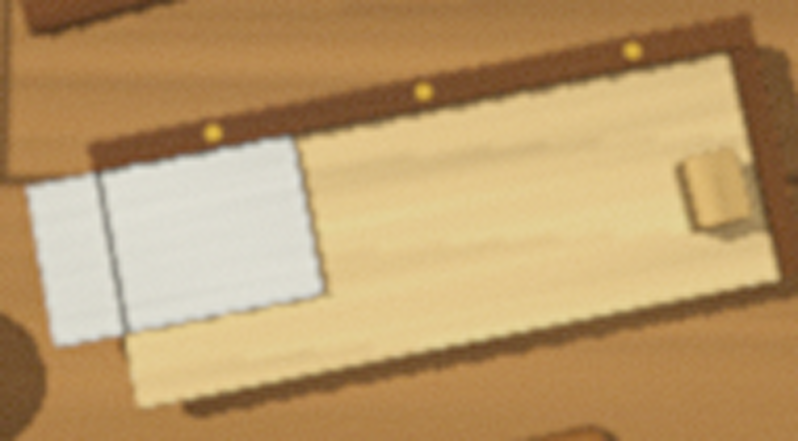

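```bash
python3 -c "
from h import *
c=viewer.camera('top')
k=dict(s=4.2,ox=160,oy=150)
print('line',tb(c,99.5,175,.058,**k),tb(c,126,332,.058,**k),'lead',tb(c,27,187,.058,**k),tb(c,54,347,.058,**k),'trail',tb(c,297,137,.058,**k),tb(c,326,292,.058,**k))
print('board end',tb(c,138,408,.05,**k),tb(c,126.5,342,.05,**k),'offcut',tb(c,727,186,.085,**k))
c2=viewer.camera('scene')
for n in ['offcut','tin','jar','screwdriver']: print(n,[w(c,x['at']).round(4) for x in spotter.boxes_of(n,c)[:1]])
print(robot.get_obs()['ft_force'])
"
```

```text
line [0.0555 0.1885 0.058 ] [-0.0337  0.1892  0.058 ] lead [0.0565 0.2293 0.058 ] [-0.0342  0.2296  0.058 ] trail [0.0557 0.0762 0.058 ] [-0.033   0.0766  0.058 ]
board end [-0.0757  0.1909  0.05  ] [-0.0386  0.1908  0.05  ] offcut [-0.0198 -0.1494  0.085 ]
offcut [array([ 0.5941, -0.0785,  0.0848])]
tin [array([0.5028, 0.3873, 0.1121])]
jar [array([ 0.7552, -0.0421,  0.0696])]
screwdriver [array([0.446 , 0.0389, 0.0237])]
[ 0.34226215  1.1722897  -0.34889506]
```

```bash
python3 -c "
from h import *
print(robot.hand_in())"
```

```text
the job is handed in; nothing more can be done
None
```

The blank is in place, and I handed the job in at about 14 s of the 54 s allowed. I pushed it with two spread fingertips, about 97 mm along the board towards the open end, then sideways against the fence. There the arm stopped moving at about 8 N. I then pulled the arm clear.

What the last top picture showed, with the board pose fitted from the images:

| Check | Measured | Allowed |
|---|---|---|
| Marker line relative to the board's end | about 2 mm inside it, so roughly 38 mm of overhang | within 10 mm |
| Blank's long side from the fence | about 1 mm | within 5 mm |
| Angle to the fence | under 0.01 rad | below 0.05 rad |

The offcut, tin, jar and screwdriver were found within about 6 mm of where they started, which is about the detector's noise.

- **Disagreement between cameras:** the wrist camera placed the fence and near edge 1–6 mm further out than the top camera did. The stall under force is therefore my better evidence that the blank touches the fence.
- **Not measured:** I judged the blank's flatness by eye only, from the pictures.

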